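Press the worn sleeve out of an ink roller

ROBOT

A 7-joint arm with a two-finger parallel gripper is mounted at the origin on the work surface. World frame = base frame: x ahead of the robot, y to its left, z up, the work surface at z = 0. Lengths are in m, angles in degrees, forces in N, time in s.
With the tool pointing down it reaches from about 0.35 to 0.775 m from the base axis. Payload 3.1 kg.
Tool frame: the origin (TCP) lies on the centre line of the jaws, within the pads' length; the fingertips stand 17 mm ahead of it and the grasp point (between the pads) lies 2 mm behind it (robot.tip_reach is the distance from the TCP to the fingertips, in m); z points along the fingers, y is the line along which they close (so a half turn about z gives the same grasp; the last joint's range is limited). The gripper opens to 85 mm and grips with 20 to 120 N. Pads are 22 mm wide; open, the fingers measure 114 mm over their backs; the gripper's body (76 mm by 85 mm) begins 54 mm behind the grasp point. The pads swing forward as they close: fully open they stand 13 mm farther back than shut.
Start: joints at [74.845, 17.813, 0.802, 86.603, -0.252, 75.585, -1.558], TCP at [0.122, -0.536, 0.248] pointing down, gripper open.
Joint ranges: [-154.91, 154.91], [-16.99, 109.72], [-72.82, 74.43], [7.12, 147.25], [-82.49, 262.49], [11.32, 116.49], [-174.64, 174.64]. Speed limits (degrees/s): [159.86, 159.86, 180, 180, 180, 180, 180].

INTERFACE

Orientations are given as [roll, pitch, yaw] about the fixed x, y, z axes, in that order (R = Rz(yaw) Ry(pitch) Rx(roll)).
In Python, from station import robot, fingers, vision, workorder, recognise gives the robot as it stands. Calls block until the motion is done:
- robot.move_to(position, orientation): joint-space move of the TCP to a pose.
- robot.line_to(position, orientation=None, velocity=0.15, f_stop=None): straight line of the TCP; orientation=None keeps the orientation; velocity is the mean speed in m/s. With f_stop (N) it stops when the force on the tool has changed by that much, and returns True; else False.
- robot.move_j(angles): joint-space move.
- fingers.gripper_to(opening, force=None): opening from 0.0 (shut) to 1.0 (fully open); force is the grip in N (None keeps the last); returns when the fingers have stopped.
- robot.pause(seconds).
- robot.inverse_kinematics(position, orientation): joint angles nearest the present ones, or None.
- vision.grab_frame(name): name is "scene" or "top" or "wrist"; returns the picture (480x640x3 uint8, red, green, blue); there is no depth.
- vision.calibration(name): a dict with "mtx" (3x3 intrinsics, pixels), "extrinsics" (4x4, takes a point from world to camera coordinates); the wrist camera has in their place "T_tool_cam" (4x4, takes a point from camera to tool coordinates, whose origin is the TCP and whose axes are the flange's). Camera axes: x right, y up, looking along -z (the intrinsics and any distortion apply to the point x, -y, -z); pixel columns grow to the right and rows downward; lengths in m; the calibration is good to about 2 mm. A picture is of the moment at which its call begins: read the wrist's pose just before it. calibration takes no time and is no camera call.
A pose or a line that the arm cannot do raises robot.PlanningError and nothing moves.
- workorder.close_job(): hands the job in; it is judged then, once.
Trained networks look in the newest picture that a camera, given by its name, has taken for a name from the list of things; names that differ only in an ending like _2 or _b are one class to them, and where a whole thing is asked for, a point or a joint stands for the part that bears it (a point fixed in the world has none). Each returns a list of dicts, best first, with "p" (0 to 1); they miss things now and then, are a little off and sometimes report something else, mostly with a low value. They report only what shows in the picture. A call takes as long as a camera call. They do not tell look-alikes from the thing itself.
- recognise(label, camera): "rect" ([centre column, centre row, width, height] in pixels, round what is visible of it).
Readings, each from a call of its own:
- robot.current_time_s(): time.
- robot.current_joint_positions(): joint angles.
- robot.current_dq(): joint speeds.
- robot.current_joint_torque(): joint torques, N m.
- robot.current_tool_pos(): TCP position.
- robot.current_eef_rot(): TCP orientation.
- robot.current_contact_force(): force on the tool from outside, world axes, zero at the start.
- robot.current_torque(): the same for the moment, N m.
- robot.current_finger_gap(): opening from 0.0 (shut) to 1.0 (fully open).
- robot.current_gripper_force(): force on a finger pad.
Only numpy, scipy, OpenCV 4.12 (cv2) and the standard library are available. Lean on these libraries where they do the work, as an engineer would, in place of code of your own. Each camera call takes 0.05 s, during which the arm holds its last target. There are 200 camera calls.

TASK

Take the steel drift from its holder, feel its tip into the hole of the floating brass guide, slide the guide until it is over the roller's bore, and press the worn brass sleeve down through the roller until it drops into the tray below. Press gently, never with more than about 20 newtons. Then stand the drift back in its holder, fully down, and leave the other things on the table where they are.

Things in the scene. Friction and masses are not known exactly. Their poses are not given: they have to be found in the camera images.
- stand: Blue knock-out stand fixed to the table, 96 x 134 mm, 119 mm tall; origin under its centre, z up, y along the two steel rails on top. On its centre line from the bottom: an open catch tray (floor 4 mm, rim 16 mm high), an air gap, a deck (underside at 45 mm) with the ink roller standing on it, and over the roller the floating brass guide plate.
- bore_top (a point): Centre of the upper mouth of the bore of the black rubber ink roller (54 mm wide) fixed upright on the stand; 95 mm above the table, axes as the stand's. The bore is 25 mm wide and runs straight down, through the deck, out at 45 mm above the table.
- guide_mid (a point): Mid-point, at top height (117 mm), of the travel of the brass guide plate (40 mm in x, 64 mm in y, 10 mm thick, one 14 mm hole in its middle). Fixed to the stand: the plate itself stands up to 8 mm either way in y (unmeasured; 0 in x), slides 9.5 mm either way, needs about 7 N to slide, and sinks 0.5 mm per N pressed, 8 mm at most. Its hole must come within 4 mm of here.
- sleeve_mid (a point): Middle of the worn brass sleeve (23 mm diameter, 22 mm long, upright; its 8 mm hole is too small for the drift), gripped in the roller's bore by rubber pads, its top 7 to 11 mm below the roller's top at first. It slides down under a push of about 7 to 13 N. Once its top is down to about 58 mm above the table the push falls below 4 N (rod rubbing in the guide) and it drops into the tray.
- drift_grip (a point): Middle of the red square handle (24 x 24 mm, 44 mm tall) of the loose steel drift; z up along it, x and y square to the handle's faces. Below the handle a round collar (38 mm wide, 5 mm thick, top 22 mm below this point), then the 12 mm rod, 87 mm long. 136 mm long in all, 130 to 200 g. It starts upright, tip down, in its holder.
- drift_tip (a point): Centre of the blunt lower end of the drift's rod, 114 mm below drift_grip; same axes.
- holder_mouth (a point): Centre of the mouth of the drift's holder: a wooden block fixed to the table, 70 x 70 mm and 62 mm tall, with a 16 mm wide, 56 mm deep upright hole. z up; the mouth is 62 mm above the table.
- ink_bottle: amber glass ink bottle with black cap, 52 mm wide, 120 mm tall; origin under its centre. Bystander.
- ink_pot: black plastic pot, 64 mm wide, 40 mm tall; origin under its centre. Bystander.
- white_cup: white plastic cup, 72 mm wide, 60 mm tall; origin under its centre. Bystander.
- tape_roll: roll of paper tape lying flat, 104 mm across, 25 mm tall; origin under its centre. Bystander.
- ink_knife: ink knife (spatula) 200 mm long with dark wooden handle, lying flat along its x; origin under its middle. Bystander.
- thinner_can: green can, 72 mm wide, 140 mm tall; origin under its centre. Bystander.
- roller_frame: empty wire frame with wooden handle from which the roller was taken, lying flat, 190 mm long along its x, 88 mm wide, 26 mm tall. Bystander.
There are look-alikes about, which are no part of the job. What is shaped like the part that bears drift_grip but purple or turquoise is not meant.

How it is judged (in metres and radians):
On the way, in this order (a step that is already met when the one before it is completed fails the run):
1. the drift's tip is down through the hole of the guide plate (z of drift_tip in the frame of stand below 0.104 m and x of drift_tip in the frame of stand between -0.012 and 0.012 m and y of drift_tip in the frame of stand between -0.015 and 0.015 m), for 0.1 s.
2. the sleeve is pressed out below the roller, with the drift down in the bore (z of sleeve_mid in the frame of stand below 0.045 m and z of drift_tip in the frame of stand below 0.075 m and x of drift_tip in the frame of stand between -0.012 and 0.012 m and y of drift_tip in the frame of stand between -0.012 and 0.012 m), for 0.05 s.
At the end, for the whole second after the job is handed in: The sleeve lies at rest in the stand's tray (its middle less than 30 mm above the table and inside the rim), and the drift stands at rest in its holder: tip less than 16 mm above the table and within 6 mm of the hole's centre line, leaning less than 0.12 rad (z of sleeve_mid in the frame of stand below 0.03 m and x of sleeve_mid in the frame of stand between -0.045 and 0.045 m and y of sleeve_mid in the frame of stand between -0.06 and 0.06 m and linear speed of each of sleeve, drift below 0.03 m/s and height (world z) of drift_tip below 0.016 m and horizontal distance between drift_tip and holder_mouth below 0.006 m and angle between drift_grip's own z axis and vertical below 0.12 rad); the robot touches nothing.
It fails at once if the drift presses on the stand, its roller or its guide with more than 25 N (contact force between drift and stand above 25 N).
It fails at once if the drift presses on the sleeve with more than 25 N (contact force between drift and sleeve above 25 N).
It fails at once if a bystander is moved by more than 30 mm (distance of any of ink_bottle, ink_pot, white_cup, tape_roll, ink_knife, thinner_can, roller_frame from where it was at the start of the episode above 0.03 m).
It also fails if it takes over 67 s, if anything falls off the work surface, if the arm or the gripper's body presses on something with over 40 N, if the wrist force passes 120 N, or if a joint passes its speed limit or range.

## Working session

There is one attempt and no reset: what is moved stays moved. The work goes in short steps, each a Python script; the robot and the scene stay as the last script left them, time stands still between calls to the robot, and variables do not carry over. Pictures are saved under pics/ and viewed, at most 10 in all, crops included, and the job is handed in when it is done.

```bash
mkdir -p pics
cat > look.py <<'E'
from station import robot, fingers, vision, workorder, recognise
import cv2,numpy as np
E
python3 - <<'E'
from look import *
for c in("scene","top"):
    f=vision.grab_frame(c);cv2.imwrite(f"pics/{c}0.png",f[:,:,::-1])
    k=vision.calibration(c);print(c,{a:(np.round(b,4).tolist() if not isinstance(b,str) else b) for a,b in k.items()})
    for l in("stand","drift_grip","ink_bottle","thinner_can","holder_mouth"):
        print(l,[(np.round(d["rect"]).tolist(),round(d["p"],2)) for d in recognise(l,c)][:4])
k=vision.calibration("wrist");print(k,robot.current_time_s(),robot.tip_reach,robot.current_eef_rot())
E
```

```text
scene {'mtx': [[617.2402, 0.0, 329.9904], [0.0, 617.2402, 234.834], [0.0, 0.0, 1.0]], 'extrinsics': [[-0.7319, 0.6814, 0.0048, 0.4222], [-0.5638, -0.6094, 0.5575, 0.2845], [0.3828, 0.4053, 0.8302, -1.6547], [0.0, 0.0, 0.0, 1.0]]}
stand [([307.0, 193.0, 66.0, 75.0], 0.86), ([234.0, 260.0, 32.0, 28.0], 0.61), ([311.0, 332.0, 25.0, 41.0], 0.51)]
drift_grip [([418.0, 226.0, 17.0, 40.0], 0.64), ([347.0, 280.0, 19.0, 35.0], 0.64), ([389.0, 252.0, 23.0, 27.0], 0.53)]
ink_bottle [([311.0, 333.0, 22.0, 38.0], 0.92)]
thinner_can [([454.0, 370.0, 49.0, 60.0], 0.64)]
holder_mouth [([387.0, 268.0, 43.0, 53.0], 0.8)]
top {'mtx': [[493.9525, 0.0, 327.352], [0.0, 493.9525, 243.2408], [0.0, 0.0, 1.0]], 'extrinsics': [[0.006, -0.9998, -0.0169, 0.0087], [0.981, 0.0026, 0.1939, -0.6106], [-0.1938, -0.0177, 0.9809, -1.2234], [0.0, 0.0, 0.0, 1.0]]}
stand [([390.0, 277.0, 58.0, 54.0], 0.79)]
drift_grip [([280.0, 270.0, 19.0, 18.0], 0.76), ([288.0, 315.0, 20.0, 19.0], 0.76), ([288.0, 234.0, 16.0, 17.0], 0.55)]
ink_bottle [([280.0, 194.0, 26.0, 29.0], 0.91)]
thinner_can [([180.0, 240.0, 44.0, 34.0], 0.68)]
holder_mouth [([282.0, 274.0, 33.0, 32.0], 0.57)]
{'mtx': array([[398.45937362,   0.        , 317.13000355],
       [  0.        , 398.45937362, 234.46210211],
       [  0.        ,   0.        ,   1.        ]]), 'T_tool_cam': array([[-2.11044235e-04,  9.50100435e-01,  3.11944097e-01,
         7.90400004e-02],
       [ 9.99999978e-01,  1.97352735e-04,  7.54600305e-05,
        -1.18731089e-04],
       [ 1.01315872e-05,  3.11944106e-01, -9.50100455e-01,
        -1.25882474e-01],
       [ 0.00000000e+00,  0.00000000e+00,  0.00000000e+00,
         1.00000000e+00]])} 0.6 0.017 [1.79994816e+02 3.09095700e-04 1.27683403e+01]
```

Run:
```python
import cv2,numpy as np
a=cv2.imread("pics/top0.png")[130:350,140:440];b=cv2.imread("pics/scene0.png")[130:430,180:500]
cv2.imwrite("pics/c1.png",np.hstack([cv2.resize(a,(400,293)).copy() if 0 else cv2.resize(a[70:220,80:300],(440,300),interpolation=3),b[:, :320]]))
```

```text
(no output)
```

View pics/c1.png

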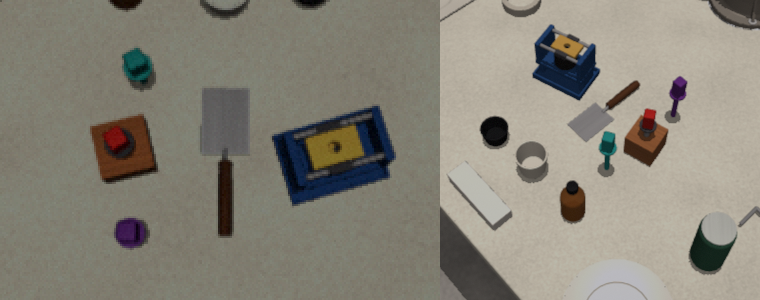

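View pics/top0.png

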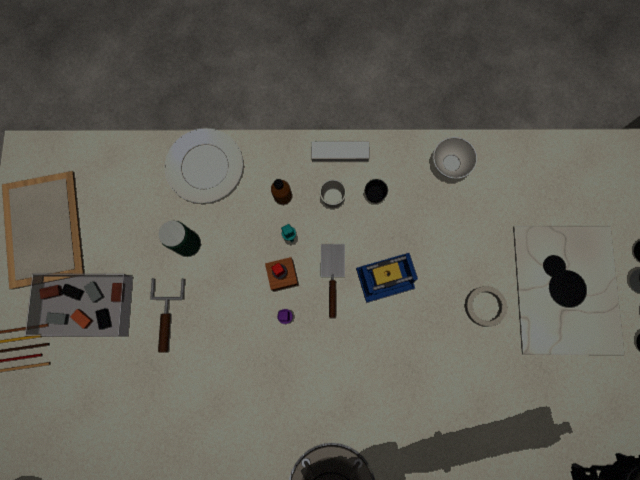

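The red drift in its wooden block is at about (280,270) in the top view. The stand with its brass plate is at about (387,275). Purple and turquoise decoys stand at (285,316) and (289,232). Next I'll triangulate and take a close look with the wrist camera.

```bash
cat >> look.py <<'E'
from scipy.spatial.transform import Rotation as R
D=np.diag([1,-1,-1.])
def ray(c,uv,pose=None):
    k=vision.calibration(c);d=D@np.linalg.inv(k["mtx"])@[uv[0],uv[1],1]
    if c=="wrist":
        T=k["T_tool_cam"];p,r=pose;Rt=R.from_euler("xyz",r,degrees=True).as_matrix()
        return p+Rt@T[:3,3],Rt@T[:3,:3]@d
    E=k["extrinsics"];return -E[:3,:3].T@E[:3,3],E[:3,:3].T@d
def onz(c,uv,z,pose=None):
    o,d=ray(c,uv,pose);return o+d*(z-o[2])/d[2]
def proj(P,pose):
    k=vision.calibration("wrist");T=k["T_tool_cam"];p,r=pose;Rt=R.from_euler("xyz",r,degrees=True).as_matrix()
    q=k["mtx"]@(D@(T[:3,:3].T@(Rt.T@(np.asarray(P)-p)-T[:3,3])));return q[:2]/q[2]
def red(f):
    f=f.astype(int);return ((f[:,:,0]>90)&(f[:,:,1]<0.3*f[:,:,0])&(f[:,:,2]<0.3*f[:,:,0])).astype(np.uint8)
def yel(f):
    f=f.astype(int);return ((f[:,:,0]>90)&(f[:,:,1]>0.6*f[:,:,0])&(f[:,:,2]<0.55*f[:,:,0])).astype(np.uint8)
def pose(): return np.array(robot.current_tool_pos()),np.array(robot.current_eef_rot())
def wrist(n):
    p=pose();f=vision.grab_frame("wrist");cv2.imwrite(f"pics/{n}.png",f[:,:,::-1]);return p,f
E
python3 - <<'E'
from look import *
d=onz("top",(279,269),.142);s=onz("top",(387,272),.117);print(d,s,onz("scene",(387,239),.142),onz("scene",(308,175),.117))
for y in(0,90,-90,180):
    for P in (d,s):
        q=robot.inverse_kinematics([P[0],P[1],.25],[180,0,y]);print(y,None if q is None else np.round(q))
E
```

```text
[0.5308464  0.12594143 0.142     ] [ 0.52797157 -0.1360377   0.117     ] [0.52886988 0.12169639 0.142     ] [ 0.52193663 -0.1335739   0.117     ]
0 [  26.   28.  -61.   86.   25.   81. -126.]
0 [ 33.  19. -27.  86.   9.  76. -85.]
90 [ 28.  30. -65.  85.  27.  82. -38.]
90 [ 41.  21. -39.  86.  14.  77.   1.]
-90 [ 27.  29. -62.  86.  25.  81. 144.]
-90 [  25.   18.  -16.   87.    5.   76. -172.]
180 [ 25.  27. -58.  86.  23.  80.  56.]
180 [ 42.  22. -40.  86.  14.  77.  91.]
```

Run:
```python
from look import *
for n,P in(("ws",(.525,-.135,.25)),("wd",(.53,.124,.27))):
    robot.move_to(P,[180,0,0])
    p,f=wrist(n); print(n,p,robot.current_time_s()); np.savez(f"{n}.npz",p=p[0],r=p[1],f=f)
a=np.hstack([cv2.resize(cv2.imread(f"pics/{n}.png"),(400,300)) for n in("ws","wd")]);cv2.imwrite("pics/c2.png",a)
for n,fn,z in(("ws",yel,.117),("wd",red,.142)):
    d=np.load(n+".npz");m=fn(d["f"]);c,_=cv2.findContours(m,0,2);c=max(c,key=cv2.contourArea);r=cv2.minAreaRect(c)
    print(n,r,onz("wrist",r[0],z,(d["p"],d["r"])),[np.round(onz("wrist",q,z,(d["p"],d["r"]))[:2],4).tolist() for q in cv2.boxPoints(r)])
```

```text
ws (array([ 0.52463146, -0.13662872,  0.24984633]), array([ 1.79951568e+02,  2.75106903e-02, -1.42450069e-01])) 2.7
wd (array([0.53065092, 0.12137855, 0.26964317]), array([ 1.79879377e+02,  4.96192296e-03, -1.93830035e-01])) 3.7667
ws ((314.0471496582031, 227.41506958007812), (57.41670608520508, 95.19085693359375), 74.05460357666016) [ 0.52370405 -0.13474519  0.117     ] [[0.534, -0.0988], [0.5516, -0.1598], [0.5131, -0.1716], [0.4939, -0.108]]
wd ((300.076904296875, 227.1153564453125), (31.895259857177734, 32.72731018066406), 56.3099365234375) [0.53163318 0.13235514 0.142     ] [[0.5346, 0.1472], [0.5469, 0.129], [0.5286, 0.1174], [0.5158, 0.1359]]
```

View pics/c2.png

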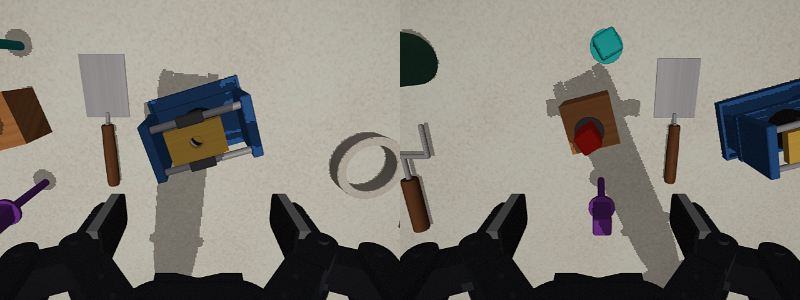

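The left half shows the stand with the brass plate and its dark hole near (195,142). The right half shows the red handle in its block near (588,138). I need closer crops.

Run:
```python
import cv2,numpy as np
a=cv2.imread("pics/ws.png")[110:310,210:430];b=cv2.imread("pics/wd.png")[130:260,240:370]
cv2.imwrite("pics/c3.png",np.hstack([cv2.resize(a,(440,400),interpolation=2),cv2.resize(cv2.convertScaleAbs(b[:120,:],alpha=1.3),(360,400) if 0 else (325,300),interpolation=2).copy() if 0 else cv2.copyMakeBorder(cv2.resize(b,(325,325),interpolation=2),0,75,0,0,0)]))
```

```text
(no output)
```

View pics/c3.png

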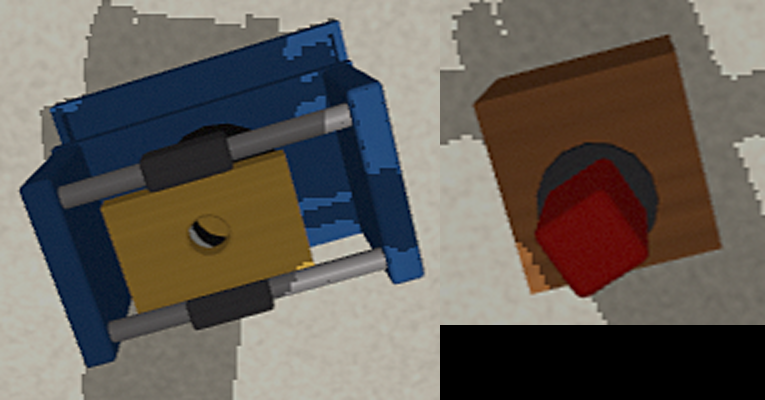

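The hole in the guide is at full-frame pixel (315,226), which is also the plate's centre. The handle's top face is at about (301,226), with its edges turned about 45° in the image. The arm was still settling during that drift shot, so I'll retake it at rest and compute both.

Run:
```python
from look import *
s=np.load("ws.npz");ps=(s["p"],s["r"])
def w(x,y,z): return onz("wrist",(x/2+210,y/2+110),z,ps)[:2]
print("hole",w(210,232,.117))
for q in((62,197),(350,117),(112,332),(383,260)): print("rail",w(*q,.116))
for q in((22,188),(88,366),(385,85),(423,277)): print("cheek",w(*q,.119))
robot.pause(.3)
p,f=wrist("wd2");np.savez("wd2.npz",p=p[0],r=p[1],f=f);print(p)
m=red(f);v=f[:,:,0][m>0];t,_=cv2.threshold(v,0,255,cv2.THRESH_OTSU)
mm=((m>0)&(f[:,:,0]>t)).astype(np.uint8);mm=cv2.morphologyEx(mm,cv2.MORPH_OPEN,np.ones((3,3)))
c,_=cv2.findContours(mm,0,2);c=max(c,key=cv2.contourArea);r=cv2.minAreaRect(c);B=cv2.boxPoints(r)
print(t,r,onz("wrist",r[0],.142,p));print(np.array([onz("wrist",q,.142,p)[:2] for q in B]))
b=f[130:290,220:380,::-1].copy();b=cv2.resize(b,(560,560),interpolation=2)
cv2.polylines(b,[np.int32((B-[220,130])*3.5)],True,(0,255,0),1);cv2.imwrite("pics/c4.png",b)
```

```text
hole [ 0.52470729 -0.13539702]
rail [ 0.53683387 -0.08574876]
rail [ 0.56338341 -0.18111371]
rail [ 0.48737483 -0.1004223 ]
rail [ 0.51413762 -0.19497549]
cheek [ 0.54071188 -0.07330481]
cheek [ 0.47554387 -0.09172955]
cheek [ 0.57396737 -0.19120869]
cheek [ 0.50896198 -0.20842292]
(array([0.53022358, 0.12299259, 0.26990877]), array([ 1.79985368e+02,  6.85116626e-03, -1.00301635e-01]))
96.0 ((302.6153869628906, 226.42306518554688), (30.785863876342773, 29.399110794067383), 56.3099365234375) [0.53157455 0.13252598 0.142     ]
[[0.53483078 0.14626176]
 [0.54591972 0.12991726]
 [0.52829332 0.11868479]
 [0.51672835 0.13522582]]
```

View pics/c4.png

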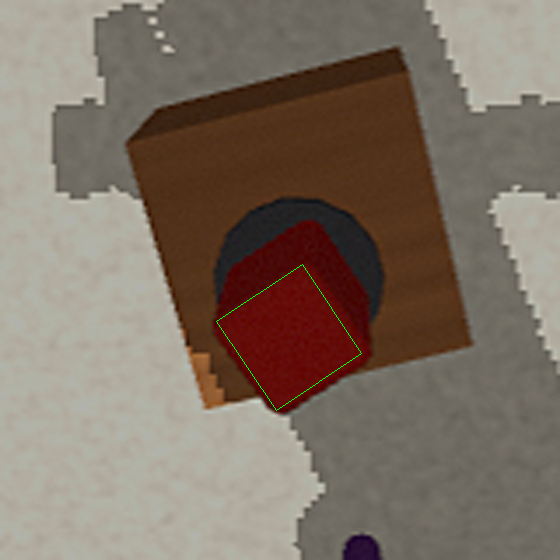

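The green box fits the handle's top face, centred near (290,337) in the crop. The block corners are at (128,143), (405,70), (472,345) and (207,408), and the collar is centred near (299,279).

Run:
```python
from look import *
s=np.load("wd2.npz");p=(s["p"],s["r"])
w=lambda x,y,z: onz("wrist",(x/3.5+220,y/3.5+130),z,p)[:2]
c=np.array([w(*q,.062) for q in((128,143),(405,70),(472,345),(207,408))]);print(c,c.mean(0),np.linalg.norm(c-np.roll(c,1,0),axis=1))
print("collar",w(299.5,279,.098)); print("top",w(290,337,.142))
e=c[1]-c[0];print("block yaw",np.degrees(np.arctan2(e[1],e[0])))
a=w(217,322,.142)-w(303,265,.142);b=w(361,353,.142)-w(303,265,.142);print("handle",np.degrees(np.arctan2(a[1],a[0])),np.degrees(np.arctan2(b[1],b[0])))
```

```text
[[0.55583183 0.17352904]
 [0.57289526 0.10744245]
 [0.50501581 0.08979067]
 [0.4883599  0.15675862]] [0.5305257 0.1318802] [0.06952487 0.06825392 0.07013705 0.06900816]
collar [0.53156578 0.1317609 ]
top [0.53166985 0.13236372]
block yaw -75.52253039115523
handle 124.0096709983401 -147.78994848437887
```

Run:
```python
from look import *
O=[180,0,33]
fingers.gripper_to(.65)
robot.move_to([.5313,.132,.19],O)
robot.line_to([.5313,.132,.121],O,velocity=.12,f_stop=8)
robot.pause(.2);print(pose(),robot.current_contact_force())
fingers.gripper_to(0,force=80)
robot.pause(.2);p=pose();print(p,robot.current_finger_gap(),robot.current_contact_force(),robot.current_gripper_force())
np.savez("g.npz",p=p[0],r=p[1])
robot.line_to([p[0][0],p[0][1],.26],O,velocity=.12)
robot.pause(.2);print(pose(),robot.current_contact_force(),robot.current_time_s())
```

```text
(array([0.53205354, 0.1322986 , 0.12205313]), array([ 1.79954967e+02, -1.16001695e-01,  3.29897354e+01])) [ 0.11976095 -0.26412331  0.47644204]
(array([0.53166051, 0.13213898, 0.12143341]), array([ 1.79981714e+02, -5.01371043e-02,  3.30008229e+01])) 0.27227641302253636 [-0.72173361  0.21426096  3.97402987] 78.22498440742493
(array([0.53136385, 0.13198169, 0.25933036]), array([-1.79971036e+02,  7.00009747e-02,  3.30031968e+01])) [-0.84659868  0.27293076 -2.7369346 ] 8.0833
```

```bash
cat >> look.py <<'E'
O=[180,0,33];H=.1154
yaw=np.radians(15.4);X=np.array([np.cos(yaw),np.sin(yaw)]);Y=np.array([-np.sin(yaw),np.cos(yaw)])
C=np.array([.5251,-.1409])
def at(x,y,tip,v=.1,**k): return robot.line_to([*(C+x*X+y*Y),tip+H],O,velocity=v,**k)
def st():
    p=pose()[0];d=p[:2]-C;return np.round([d@X*1e3,d@Y*1e3,(p[2]-H)*1e3],2),np.round(robot.current_contact_force(),2),round(robot.current_time_s(),2)
E
python3 - <<'E'
from look import *
at(0,.006,.138,.2); at(0,.006,.126,.1); robot.pause(.25);print(st())
p,f=wrist("wh");b=f[100:400,170:470,::-1]
q=proj([*(C+.006*Y),.117],p);print(q)
cv2.imwrite("pics/c5.png",cv2.resize(b,(600,600),interpolation=2))
hit=at(0,.006,.109,.02,f_stop=3);print(hit,st());robot.pause(.1);print(st())
E
```

```text
(array([  0.31,   6.06, 126.43]), array([-0.14,  0.13, -1.57]), 10.08)
[317.71379012 230.45411666]
False (array([  0.11,   5.97, 109.15]), array([-0.53,  0.55, -1.54]), 11.13)
(array([  0.12,   5.98, 109.2 ]), array([-0.53, -0.88, -1.17]), 11.23)
```

View pics/c5.png

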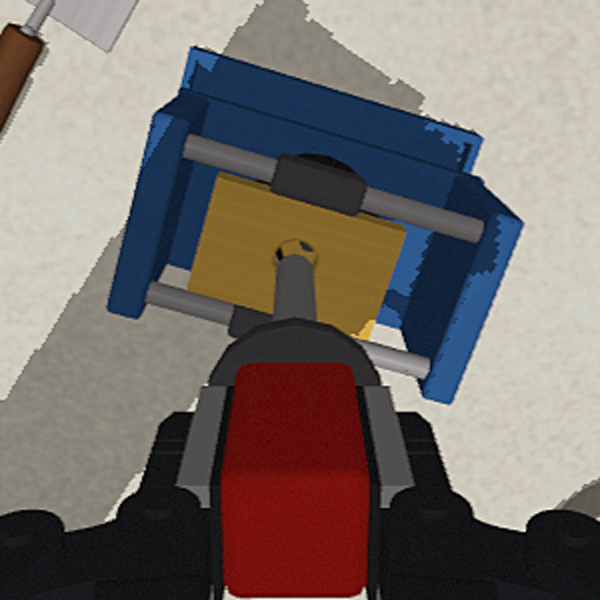

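The picture shows the rod tip over the plate's hole near (296,255). It then went down 8 mm below the plate top without resistance, so it is in the hole. Next I slide the guide.

Run:
```python
from look import *
print(at(0,.006,.100,.03,f_stop=5),st());robot.pause(.25);print(st())
print(at(0,-.0005,.100,.015,f_stop=15),st());robot.pause(.2);print(st())
p,f=wrist("wi");b=f[100:400,170:470,::-1];cv2.imwrite("pics/c6.png",cv2.resize(b,(600,600),interpolation=2))
```

```text
False (array([-0.21,  6.09, 99.66]), array([ 0.18,  0.  , -2.12]), 11.68)
(array([5.0000e-02, 6.0000e+00, 1.0011e+02]), array([ 0.14, -0.22, -1.6 ]), 11.93)
False (array([ 0.28,  3.62, 99.66]), array([-2.62,  6.78,  0.33]), 12.52)
(array([ 0.28,  3.63, 99.7 ]), array([-2.19,  5.87,  0.85]), 12.72)
```

View pics/c6.png

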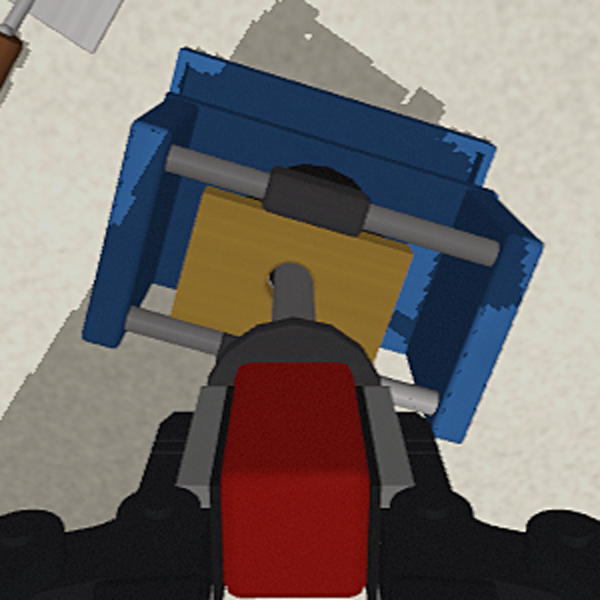

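The rod is in the hole. The plate's clamp sits at (318,201) and the rail's middle is at (333,204), so about 4 mm is left to slide. The arm yields under the load, so I'll command it farther in steps.

Run:
```python
from look import *
t=-.0005
while 1:
    t-=.001; at(0,t,.100,.02,f_stop=14); s=st(); print(t,s)
    if s[0][1]<.7 or t<-.012 or np.hypot(*s[1][:2])>14: break
robot.pause(.2);print(st())
```

```text
-0.0015 (array([ 0.33,  3.08, 99.64]), array([-2.46,  5.48, -0.82]), 13.02)
-0.0025 (array([ 0.33,  2.21, 99.63]), array([-1.75,  6.49,  1.07]), 13.27)
-0.0035 (array([ 0.33,  1.27, 99.62]), array([-2.09,  6.61,  0.33]), 13.52)
-0.0045000000000000005 (array([ 0.35,  0.29, 99.61]), array([-2.59,  6.03,  0.52]), 13.77)
(array([ 0.34,  0.28, 99.61]), array([-1.4 ,  6.33,  0.98]), 13.97)
```

Run:
```python
from look import *
at(0,0,.100,.02,f_stop=12); robot.pause(.1); s0=st();print(s0); b=s0[1][2]
t=.100
while t>.040:
    t-=.002; hit=at(0,0,t,.025,f_stop=8); s=st(); F=s[1][2]-b; print(round(t,3),hit,s,round(F,1))
    if F>16 or s[0][2]<56: break
robot.pause(.3);print(st())
```

```text
(array([ 0.24,  1.04, 99.9 ]), array([-0.02,  4.36, -0.78]), 14.44)
0.098 False (array([ 0.35,  0.97, 98.25]), array([-0.29,  5.47,  1.35]), 14.69) 2.1
0.096 False (array([ 0.42,  1.02, 96.26]), array([-1.77,  5.38,  0.91]), 14.94) 1.7
0.094 False (array([ 0.43,  1.04, 94.29]), array([-1.71,  5.65,  0.71]), 15.19) 1.5
0.092 False (array([ 0.44,  1.05, 92.3 ]), array([-0.6 ,  4.07,  0.47]), 15.44) 1.2
0.09 False (array([ 0.43,  1.04, 90.27]), array([-1.59,  5.46,  1.34]), 15.69) 2.1
0.088 False (array([ 0.45,  1.04, 88.32]), array([-1.22,  5.63,  0.43]), 15.94) 1.2
0.086 False (array([ 0.5 ,  1.08, 86.42]), array([-0.86,  5.07,  1.07]), 16.19) 1.8
0.084 False (array([ 0.7 ,  1.09, 85.28]), array([-2.99,  5.67,  3.71]), 16.44) 4.5
0.082 False (array([ 0.77,  1.15, 83.81]), array([-3.25,  4.57,  7.23]), 16.69) 8.0
0.08 False (array([ 0.77,  1.17, 82.04]), array([-3.33,  5.44,  7.97]), 16.94) 8.8
0.078 False (array([ 0.79,  1.13, 80.14]), array([-3.44,  5.21,  8.98]), 17.19) 9.8
0.076 False (array([ 0.8 ,  1.16, 78.17]), array([-2.4 ,  4.56,  9.05]), 17.44) 9.8
0.074 False (array([ 0.83,
[... 265 characters left out ...]
4]), array([-4.07,  5.75,  9.04]), 18.44) 9.8
0.066 False (array([ 0.79,  1.09, 68.09]), array([-2.94,  6.21,  8.89]), 18.69) 9.7
0.064 False (array([ 0.82,  1.07, 66.03]), array([-3.67,  6.25,  8.48]), 18.94) 9.3
0.062 False (array([ 0.8 ,  1.06, 63.93]), array([-3.05,  5.7 ,  7.42]), 19.19) 8.2
0.06 False (array([ 0.79,  1.05, 61.78]), array([-3.07,  5.48,  7.  ]), 19.44) 7.8
0.058 False (array([ 0.73,  1.03, 59.55]), array([-3.39,  5.38,  5.91]), 19.69) 6.7
0.056 False (array([ 0.59,  1.  , 56.64]), array([-1.92,  5.27,  2.27]), 19.94) 3.0
0.054 False (array([ 0.5 ,  1.03, 54.33]), array([-1.2 ,  5.83,  1.88]), 20.19) 2.7
(array([ 0.52,  1.03, 54.36]), array([-1.23,  6.  ,  1.67]), 20.49)
```

Run:
```python
from look import *
for t in(.051,.047,.044): at(0,0,t,.025,f_stop=8); print(st())
robot.pause(.2)
f=vision.grab_frame("scene");print(recognise("sleeve_mid","scene")[:3])
cv2.imwrite("pics/c7.png",cv2.resize(f[130:260,240:380,::-1],(646,600),interpolation=2))
```

```text
(array([ 0.46,  1.01, 51.21]), array([-1.94,  4.99,  1.09]), 20.76)
(array([ 0.48,  1.05, 47.21]), array([-0.83,  6.05,  0.64]), 21.07)
(array([ 0.48,  1.06, 44.21]), array([-1.6 ,  6.18,  0.58]), 21.33)
[]
```

View pics/c7.png

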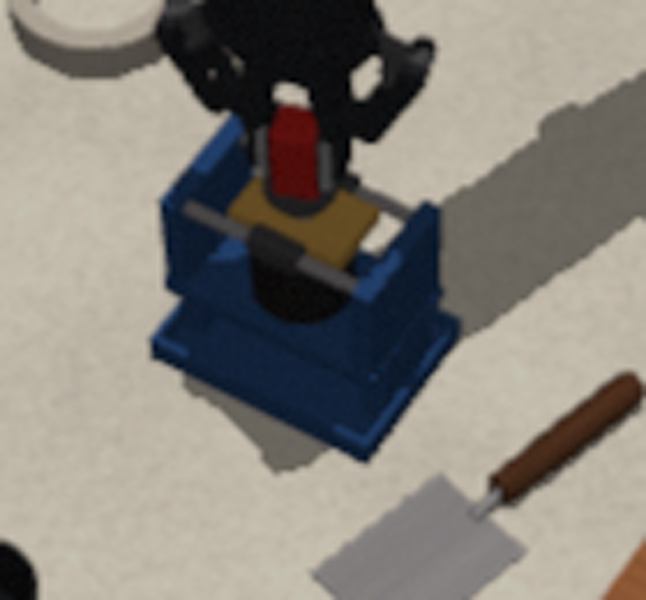

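The stand looks intact. The tip moves freely down to 44 mm, so the sleeve has left the bore and is hidden in the tray under the deck. Now I withdraw, check the drift in the grip and return to the holder.

Run:
```python
from look import *
at(0,0,.037,.03,f_stop=8); print(st())
s=st()[0]/1e3
at(0,.001,.06,.04,f_stop=12);at(0,.001,.138,.08,f_stop=12);robot.pause(.2);print(st())
g=np.load("g.npz")["p"];print(g)
robot.line_to([g[0],g[1],.138+H],O,velocity=.2);robot.pause(.3);print(pose(),robot.current_contact_force())
p,f=wrist("wr");cv2.imwrite("pics/c8.png",cv2.resize(f[100:400,170:470,::-1],(600,600),interpolation=2))
for z in(.138,.078):print((proj([p[0][0],p[0][1],z],p)-[170,100])*2)
print((proj([g[0],g[1],.062],p)-[170,100])*2)
```

```text
(array([ 0.45,  1.08, 37.17]), array([-1.43,  5.57,  1.27]), 22.02)
(array([ -0.29,   1.07, 137.46]), array([-0.56, -0.52, -1.19]), 24.07)
[0.53166051 0.13213898 0.12143341]
(array([0.53179762, 0.13150477, 0.25342207]), array([1.79988451e+02, 3.48984051e-03, 3.29335543e+01])) [-0.07075634  0.25009933 -1.78103435]
[295.72465576 268.65841332]
[295.41771003 220.73010004]
[293.87108136 210.2329242 ]
```

View pics/c8.png

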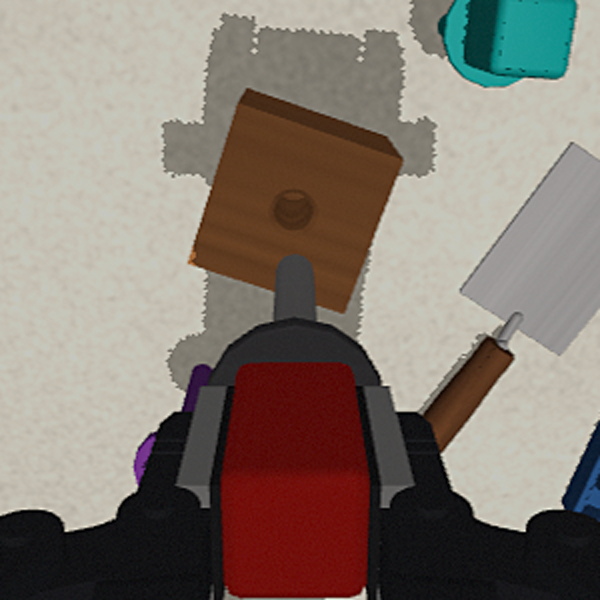

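The holder hole is at (294,210), exactly as predicted, and the rod hangs straight at (296,255–268). I'll lower it now.

Run:
```python
from look import *
g=np.load("g.npz")["p"]
L=lambda t,v,**k: robot.line_to([g[0],g[1],t+H],O,velocity=v,**k)
L(.066,.12);robot.pause(.2);print(pose())
print(L(.050,.04,f_stop=5));print(pose()[0][2]-H,robot.current_contact_force())
if pose()[0][2]-H<.053:
    print(L(.012,.08,f_stop=8)); print(L(.003,.02,f_stop=4));robot.pause(.2);print(pose()[0]-[0,0,H],robot.current_contact_force(),robot.current_time_s())
```

```text
(array([0.53229822, 0.13246938, 0.18242524]), array([ 1.79961438e+02, -1.12047595e-01,  3.30003620e+01]))
False
0.04969927010505068 [ 0.30106016  0.89511511 -2.31233975]
False
True
[0.5321839  0.13233222 0.00600491] [-0.2341011   0.33438516  5.2849445 ] 28.6333
```

Bottomed at 6.0 mm. I'll release and retreat.

Run:
```python
from look import *
g=np.load("g.npz")["p"]
fingers.gripper_to(.65);robot.pause(.2)
robot.line_to([g[0],g[1],.26],O,velocity=.1)
robot.pause(.3)
robot.move_to([.50,-.02,.27],[180,0,0]);robot.pause(.4)
for c in("top","scene"):
    f=vision.grab_frame(c);m=red(f)
    c0,_=cv2.findContours(m,0,2);print(c,[cv2.boundingRect(k) for k in c0 if cv2.contourArea(k)>40])
    f0=cv2.imread(f"pics/{c}0.png")[:,:,::-1];c0,_=cv2.findContours(red(f0),0,2);print("before",[cv2.boundingRect(k) for k in c0 if cv2.contourArea(k)>40])
b=f[130:330,230:440,::-1];cv2.imwrite("pics/c9.png",cv2.resize(b,(630,600),interpolation=2));print(robot.current_time_s())
```

```text
top [(271, 263, 12, 11)]
before [(272, 263, 11, 11)]
scene [(384, 240, 11, 10)]
before [(384, 239, 11, 11)]
32.2667
```

View pics/c9.png

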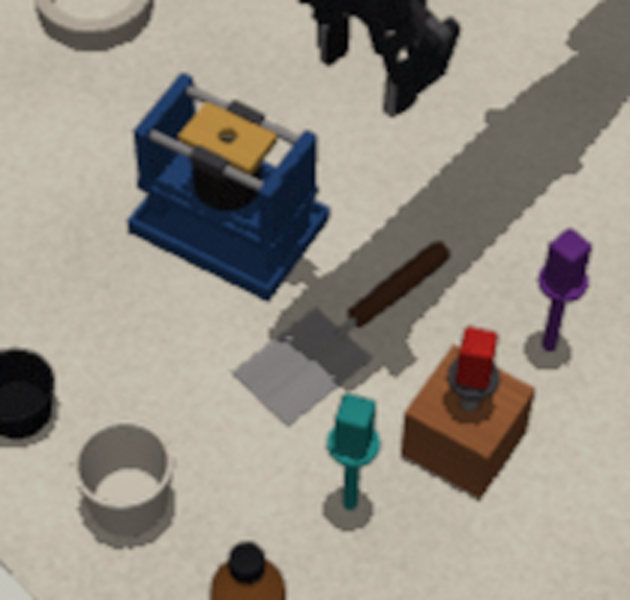

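The drift stands fully down in its holder at (475,370), the other things are where they were, and the gripper is clear. I'll hand the job in.

```bash
python3 -c "
from look import *
print(workorder.close_job())"
```

```text
the job is handed in; nothing more can be done
None
```

I handed the job in at about 32 s: the sleeve was pressed out with about 10 N at most and the drift is back fully down in its holder with nothing else disturbed; the sleeve in the tray is inferred from the push force dropping away and the tip then running free to 37 mm, because the deck hid it from the camera.

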